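Flip one rocker of a switch bank with a stylus

ROBOT

A 6-joint arm with a two-finger parallel gripper is mounted at the origin on a cart in front of the work surface, level with it; the furniture and walls round the work are solid. World frame = base frame: x ahead of the robot, y to its left, z up, the work surface at z = 0. Lengths are in m, angles in rad, forces in N, time in s.
With the tool pointing down it reaches from about 0.3 to 0.825 m from the base axis. Payload 5.4 kg.
Tool frame: the origin (TCP) lies at the very end of the fingers, on their centre line; the grasp point (between the pads) lies 19 mm behind it; z points along the fingers, x is the direction in which the jaws open and shut, and the axes are right-handed (so a half turn about z gives the same grasp; the last joint's range is limited). The gripper opens to 92 mm and grips with 3 to 60 N. Pads are 20 mm wide; open, the fingers measure 128 mm over their backs; the gripper's body (75 mm by 189 mm) begins 69 mm behind the grasp point.
Start: joints at [1.013, 0.158, 1.597, -0, 1.386, -0.21], TCP at [0.196, 0.541, 0.215] pointing down, gripper open.
Joint ranges: [-2.91, 2.91], [-0.94, 2.29], [0.18, 2.7], [-1.29, 4.43], [0.17, 2.64], [-3, 3]. Speed limits (rad/s): [2.57, 2.57, 3.14, 3.14, 3.14, 3.14].

INTERFACE

Orientations are given as a rotation vector (axis times angle).
In Python, from workcell import bot gives the robot as it stands. Calls block until the motion is done:
- bot.goto(position, orientation): joint-space move of the TCP to a pose.
- bot.line_to(position, rot=None, max_speed=0.15): straight line of the TCP; rot=None keeps the orientation; max_speed is the mean speed in m/s.
- bot.set_joints(angles): joint-space move.
- bot.set_gripper(opening, newtons=None): opening from 0.0 (shut) to 1.0 (fully open); newtons is the grip in N (None keeps the last); returns when the fingers have stopped.
- bot.hold(seconds).
- bot.inverse_kinematics(position, orientation): joint angles nearest the present ones, or None.
- bot.read_camera(name): name is "scene" or "top" or "wrist"; returns a dict with "pixels" (420x560x3 uint8, blue, green, red), "fx", "fy", "cx", "cy" (pixels), "k1" (the pictures are not rectified: a ray, as slopes to the right and down, at radius r is drawn at 1 + k1 r^2 times it, then the intrinsics apply), "R" (3x3) and "t" (3): a world point X has camera coordinates R X + t. Camera axes: x right, y down, z forward; pixel columns grow to the right and rows downward; lengths in m; the calibration is good to about 2 mm. A picture is of the moment at which its call begins. There is no depth.
A pose or a line that the arm cannot do raises bot.MotionError and nothing moves.
- bot.job_done(): hands the job in, once; it reports no verdict.
Readings, each from a call of its own:
- bot.current_clock(): time.
- bot.current_joints(): joint angles.
- bot.current_joint_vel(): joint speeds.
- bot.current_effort(): joint torques, N m.
- bot.current_ee_pos(): TCP position.
- bot.current_tool_rot(): TCP orientation.
- bot.current_contact_force(): force on the tool from outside, world axes, zero at the start.
- bot.current_ft_torque(): the same for the moment, N m.
- bot.current_opening(): opening from 0.0 (shut) to 1.0 (fully open).
Only numpy, scipy, OpenCV 4.12 (cv2) and the standard library are available. Lean on these libraries where they do the work, as an engineer would, in place of code of your own. Each camera call takes 0.05 s, during which the arm holds its last target.

TASK

Take the orange stylus out of its stand and use its tip to flip the yellow rocker on the switch bank on, by pressing down the raised end next to the white bar (the end away from the robot) all the way to its stop. Leave the other rockers as they are, keep the gripper itself off the switches, do not disturb the things standing around, and put the stylus back upright in the hole of its stand, all the way down.

Things in the scene. Friction and masses are not known exactly. Their poses are not given: they have to be found in the camera images.
- bank: switch bank: grey housing 110 x 200 x 45 mm, fixed to the worktop, with five rocker modules in a row 34 mm apart, in any order of colours. Origin at the centre of its underside; x points across the row, away from the robot, to the rockers' ends with a white bar; y along the row; z up
- mod_yellow: black switch module with the yellow rocker, on the switch bank; origin at the centre of its underside (z = 45 mm), axes as bank. Two guard ribs (4 mm thick, 58 mm long in x, tops 22 mm above the origin) leave a 22 mm wide gap in y with the rocker in it. Rocker: 18 mm wide, hinged about y 11 mm above the origin, two halves each 22 mm long
- mod_red: black switch module with the red rocker, on the switch bank; origin at the centre of its underside (z = 45 mm), axes as bank. Two guard ribs (4 mm thick, 58 mm long in x, tops 22 mm above the origin) leave a 22 mm wide gap in y with the rocker in it
- mod_green: black switch module with the green rocker, on the switch bank; origin at the centre of its underside (z = 45 mm), axes as bank. Two guard ribs (4 mm thick, 58 mm long in x, tops 22 mm above the origin) leave a 22 mm wide gap in y with the rocker in it
- mod_blue: black switch module with the blue rocker, on the switch bank; origin at the centre of its underside (z = 45 mm), axes as bank. Two guard ribs (4 mm thick, 58 mm long in x, tops 22 mm above the origin) leave a 22 mm wide gap in y with the rocker in it
- mod_white: black switch module with the white rocker, on the switch bank; origin at the centre of its underside (z = 45 mm), axes as bank. Two guard ribs (4 mm thick, 58 mm long in x, tops 22 mm above the origin) leave a 22 mm wide gap in y with the rocker in it
- yellow_press (a point): point on the upper face of the yellow rocker's far half, 16 mm from its hinge, where to press; off: that half slopes up to about 20 mm above the module origin at its end; on: it is level at 11 mm. The point moves with the rocker, about 7 mm downwards (mostly -z) from off to on
- rock_yellow (a joint): yellow rocker, rad: 0 = off (its start), 0.44 = on (end by the white bar fully down). It is stiff and stays where it is left: pressing at yellow_press takes about 2.5 N all the way, then it meets a hard stop
- rock_red (a joint): red rocker, rad: 0 = off, 0.44 = on; starts on and must stay so
- rock_green (a joint): green rocker, rad: 0 = off, 0.44 = on; starts on and must stay so
- rock_blue (a joint): blue rocker, rad: 0 = off, 0.44 = on; starts off and must stay so
- rock_white (a joint): white rocker, rad: 0 = off, 0.44 = on; starts off and must stay so
- stylus_mid (a point): centre of the orange stylus, half-way along it; z along the stylus towards its blunt top. Round, 160 mm long, 16 mm diameter, 30 to 55 g; stands upright in the stand, loosely (it may lean by up to 0.1 rad). The black tip below tapers over the last 25 mm from 16 to 8 mm diameter
- stylus_tip (a point): end of the stylus's black tip, 80 mm below stylus_mid along the stylus; flat, 8 mm diameter
- stand_mouth (a point): centre of the mouth of the stand's hole, at the top of the grey block (80 x 80 x 55 mm, on a 92 mm square foot, fixed to the worktop). Round hole, 22 mm diameter, rim chamfered 4 mm, 45 mm deep: a stylus fully down has its tip 45 mm below this point and stands about 115 mm out of it
- bottle_mid (a point): bystander: centre of a white bottle with blue cap, 55 mm diameter, 100 mm high
- tip_box_mid (a point): bystander: centre of a blue box with clear lid, 91 x 123 x 67 mm
- timer_mid (a point): bystander: centre of a small white timer, 24 x 66 x 62 mm
- reagent_mid (a point): bystander: centre of a small white jar with blue cap, 38 mm diameter, 52 mm high
Things that resemble listed ones, but are neither listed nor needed, are in the scene too. What is shaped like the part that bears stand_mouth but brown or turquoise is not meant.

How it is judged:
By the outcome, as a careful person would: the job done as asked, in the order asked, and still so for the second after the job is handed in, with the robot touching nothing.
It also fails if it takes over 42 s, if anything falls off the work surface, if the arm or the gripper's body presses on something with over 40 N, if the wrist force passes 120 N, or if a joint passes its speed limit or range.

## Working session

There is one attempt and no reset: what is moved stays moved. The work goes in short steps, each a Python script; the robot and the scene stay as the last script left them, time stands still between calls to the robot, and variables do not carry over. Pictures are saved under pics/ and viewed, and the job is handed in when it is done.

```bash
mkdir -p pics; ls
python3 - <<'E'
from workcell import bot
import cv2,pickle
d={}
for n in("scene","top","wrist"):
    c=bot.read_camera(n); d[n]=c; cv2.imwrite(f"pics/{n}0.png",c["pixels"]); print(n,c["fx"],c["cx"],c["cy"],c["k1"],c["R"],c["t"])
pickle.dump(d,open("cams0.pkl","wb"))
print(bot.current_clock(),bot.current_tool_rot())
E
```

```text
pics
scene 519.1260890797865 273.49146128613376 213.93883620336754 -0.17167384879486894 [[-0.822768   -0.56803575  0.0197032 ]
 [-0.43745397  0.61073346 -0.66002929]
 [ 0.36288682 -0.55167022 -0.75098144]] [0.44596018 0.33222595 1.25509804]
top 475.5285230815827 284.2771776781495 209.69354677372866 -0.11783903654144172 [[ 0.05366363 -0.99855713  0.00196794]
 [-0.97678086 -0.05290249 -0.20760656]
 [ 0.20741112  0.00921868 -0.97821043]] [-0.04177274  0.57158655  1.42289882]
wrist 356.95057945486 281.9657237266963 210.8944914035793 -0.05151813708248478 [[ 0.33984744  0.94047985 -0.00116714]
 [ 0.91258692 -0.32946767  0.24214907]
 [ 0.22735179 -0.08335886 -0.97023835]] [-0.57463275 -0.02799654  0.39085549]
0.15 [ 2.57186127e+00  1.80322070e+00 -2.01591973e-03]
```

View pics/scene0.png

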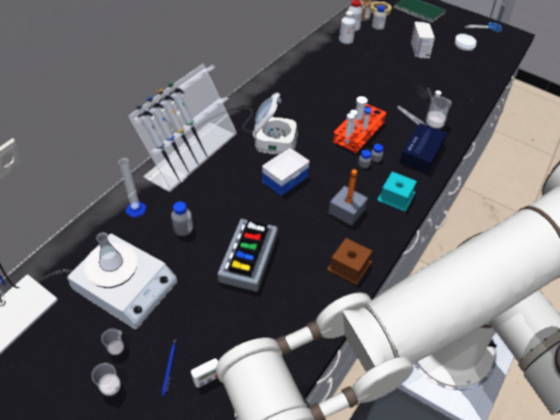

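View pics/top0.png

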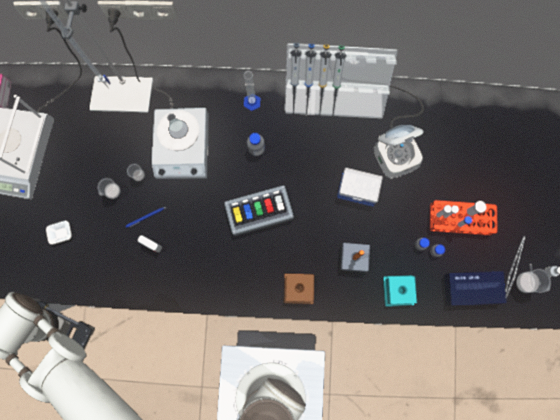

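View pics/wrist0.png

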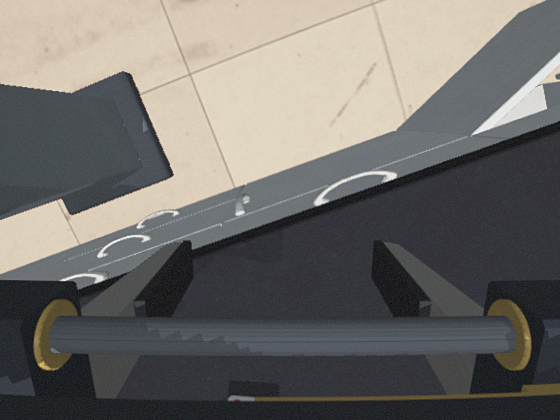

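The pictures show the bank near top-image (258,210) with the order yellow, blue, green, red, white from +y. The grey stand is at (356,257) with the stylus leaning in it. Brown and turquoise decoys stand nearby. Next I'll enlarge these areas.

Run:
```python
import cv2,pickle,numpy as np
d=pickle.load(open("cams0.pkl","rb"))
def crop(n,x,y,w,h,s):
    return cv2.resize(d[n]["pixels"][y:y+h,x:x+w],None,fx=s,fy=s,interpolation=cv2.INTER_CUBIC)
cv2.imwrite("pics/a.png",np.hstack([crop("top",215,175,90,70,4.4),crop("top",325,230,90,70,4.4)]))
cv2.imwrite("pics/b.png",np.hstack([crop("scene",205,210,90,90,4.4),crop("scene",315,150,90,90,4.4)]))
```

```text
(no output)
```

View pics/a.png

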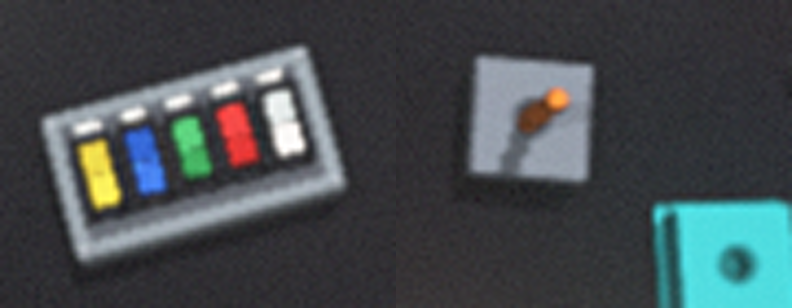

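View pics/b.png

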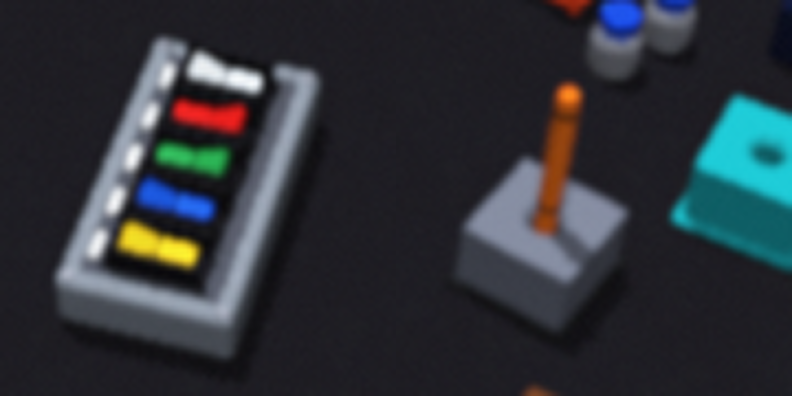

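```bash
cat > h.py <<'E'
import numpy as np, cv2
from scipy.spatial.transform import Rotation as Rn
from scipy.optimize import least_squares
def ray(c,uv):
    K=np.array([[c["fx"],0,c["cx"]],[0,c["fy"],c["cy"]],[0,0,1.]])
    p=cv2.undistortPoints(np.array([[uv]],float),K,np.array([c["k1"],0,0,0.]))[0,0]
    R=np.array(c["R"]);t=np.array(c["t"])
    return -R.T@t, R.T@np.array([p[0],p[1],1])
def plane(c,uv,z):
    o,d=ray(c,uv); return o+d*(z-o[2])/d[2]
def proj(c,X):
    K=np.array([[c["fx"],0,c["cx"]],[0,c["fy"],c["cy"]],[0,0,1.]])
    return cv2.projectPoints(np.array(X,float).reshape(-1,3),cv2.Rodrigues(np.array(c["R"]))[0],np.array(c["t"],float),K,np.array([c["k1"],0,0,0.]))[0][:,0]
def tri(obs):
    A=0;b=0
    for c,uv in obs:
        o,d=ray(c,uv); d=d/np.linalg.norm(d); P=np.eye(3)-np.outer(d,d); A=A+P;b=b+P@o
    return np.linalg.solve(A,b)
def down(yaw): # tool z down, tool x at angle yaw
    cx=np.array([np.cos(yaw),np.sin(yaw),0]);z=np.array([0,0,-1.]);return np.c_[cx,np.cross(z,cx),z]
def rv(R): return Rn.from_matrix(R).as_rotvec()
E
python3 - <<'E'
from h import *
import pickle
np.set_printoptions(precision=4,suppress=True)
d=pickle.load(open("cams0.pkl","rb"));T=d["top"];S=d["scene"]
ta=lambda u,v:(215+u/4.4,175+v/4.4); tb=lambda u,v:(325+(u-396)/4.4,230+v/4.4)
sa=lambda u,v:(205+u/4.4,210+v/4.4); sb=lambda u,v:(315+(u-396)/4.4,150+v/4.4)
for q in((475,56),(594,65),(588,182),(470,172)): print("stand top",plane(T,tb(*q),.055))
for q in((530,160),(628,212),(560,272),(464,222)): print("stand scene",plane(S,sb(*q),.055))
print("stylus top tri",tri([(T,tb(558,97)),(S,sb(568,92))]), plane(T,tb(558,97),.16))
for q in((42,118),(304,45),(346,187),(85,263)): print("bank top",plane(T,ta(*q),.045))
for q in((162,40),(318,75),(230,330),(62,283)): print("bank sc",plane(S,sa(*q),.045))
print("yellow hinge",tri([(T,ta(100,176)),(S,sa(157,243))]))
for q in((88,128),(134,115),(179,102),(225,89),(270,75)): print("bars",plane(T,ta(*q),.05))
for n in "yellow",:
  print([plane(T,ta(*q),.056) for q in((100,176),(146,162),(192,147),(238,134),(283,122))])
E
```

```text
stand top [ 0.4796 -0.1976  0.055 ]
stand top [ 0.4776 -0.2818  0.055 ]
stand top [ 0.3952 -0.2793  0.055 ]
stand top [ 0.3981 -0.1967  0.055 ]
stand scene [ 0.4752 -0.2786  0.055 ]
stand scene [ 0.398  -0.2749  0.055 ]
stand scene [ 0.4094 -0.2012  0.055 ]
stand scene [ 0.4827 -0.2027  0.055 ]
stylus top tri [ 0.44   -0.2382  0.17  ] [ 0.4401 -0.2401  0.16  ]
bank top [0.5914 0.1795 0.045 ]
bank top [ 0.6557 -0.0059  0.045 ]
bank top [ 0.5528 -0.0415  0.045 ]
bank top [0.4879 0.1406 0.045 ]
bank sc [ 0.6538 -0.0033  0.045 ]
bank sc [ 0.5561 -0.0373  0.045 ]
bank sc [0.4891 0.1508 0.045 ]
bank sc [0.5885 0.1815 0.045 ]
yellow hinge [0.5508 0.1339 0.0605]
bars [0.5848 0.1452 0.05  ]
bars [0.5961 0.1129 0.05  ]
bars [0.6074 0.0813 0.05  ]
bars [0.6187 0.0489 0.05  ]
bars [0.6308 0.0173 0.05  ]
[array([0.5491, 0.1334, 0.056 ]), array([0.561 , 0.1014, 0.056 ]), array([0.5736, 0.0695, 0.056 ]), array([0.5848, 0.0374, 0.056 ]), array([0.5953, 0.0058, 0.056 ])]
```

Run:
```python
from h import *
from workcell import bot
import pickle
np.set_printoptions(precision=4,suppress=True)
c=bot.read_camera("wrist"); p=np.array(bot.current_ee_pos());Rt=Rn.from_rotvec(bot.current_tool_rot()).as_matrix()
C=-np.array(c["R"]).T@c["t"]; off=Rt.T@(C-p); Rc=Rt.T@np.array(c["R"]).T
print(off,Rc)
def look(target,yaw,h):
    R=down(yaw); # ray of camera center to target, TCP height h
    o=R@off; dirw=R@Rc@np.array([0,-0.05,1.])
    z=h+o[2]; s=(target[2]-z)/dirw[2]
    P=np.array(target)-dirw*s-o; return P,R
out={}
for n,tg,yaw in(("bank",[.572,.074,.055],.34),("stand",[.438,-.239,.1],-.3)):
    for h in (.26,):
        P,R=look(tg,yaw,h); print(n,P)
        q=bot.inverse_kinematics(P,rv(R)); print(q)
        if q is None: continue
        bot.goto(P,rv(R)); c=bot.read_camera("wrist"); out[n]=c; cv2.imwrite(f"pics/w_{n}.png",c["pixels"]); print(bot.current_clock())
pickle.dump(out,open("cams1.pkl","wb"))
```

```text
[ 0.0003 -0.068  -0.1714] [[ 1.      0.001   0.0004]
 [-0.001   0.9702  0.2424]
 [-0.0002 -0.2424  0.9702]]
bank [0.5695 0.0798 0.26  ]
[-0.0709  0.1314  1.5375 -0.      1.4728 -0.4109]
2.3833
stand [ 0.4369 -0.2414  0.26  ]
[-0.7474 -0.07    1.7435  0.      1.4681 -0.4474]
3.7417
```

View pics/w_bank.png

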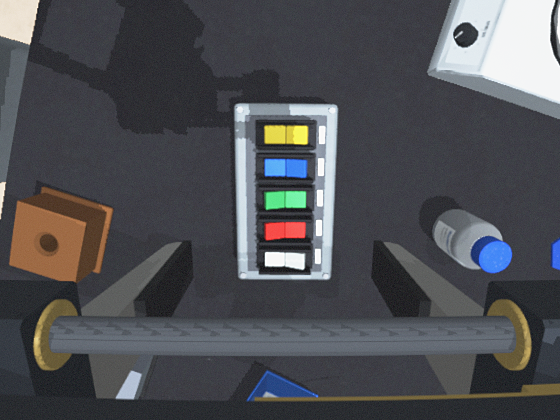

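View pics/w_stand.png

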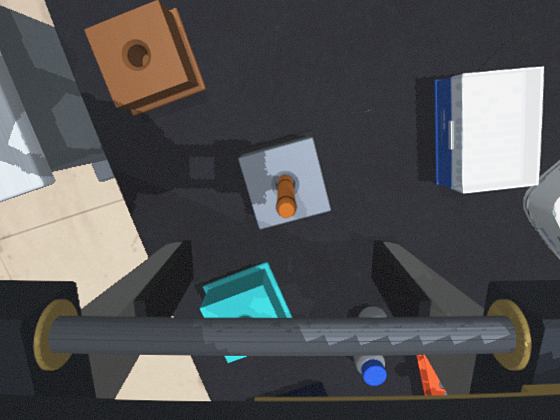

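The bank view shows yellow at (286,134) and its bar at (322,134). In the stand view the grey block spans (240,157) to (329,211), the stylus top is at (287,207) and its entry is near (285,178). I'll zoom in to measure more precisely.

Run:
```python
import cv2,pickle,numpy as np
d=pickle.load(open("cams1.pkl","rb"))
cv2.imwrite("pics/z1.png",cv2.resize(d["bank"]["pixels"][95:180,225:350],None,fx=6,fy=6,interpolation=cv2.INTER_CUBIC))
cv2.imwrite("pics/z2.png",cv2.resize(d["stand"]["pixels"][130:235,225:345],None,fx=5.5,fy=5.5,interpolation=cv2.INTER_CUBIC))
```

```text
(no output)
```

View pics/z1.png

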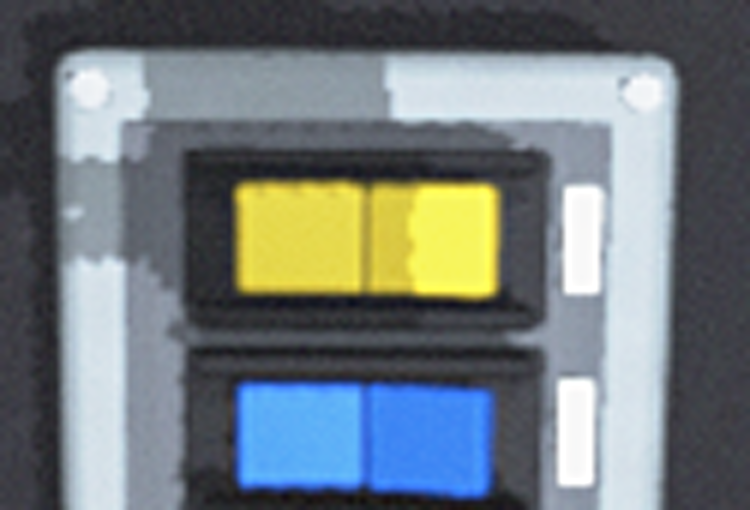

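View pics/z2.png

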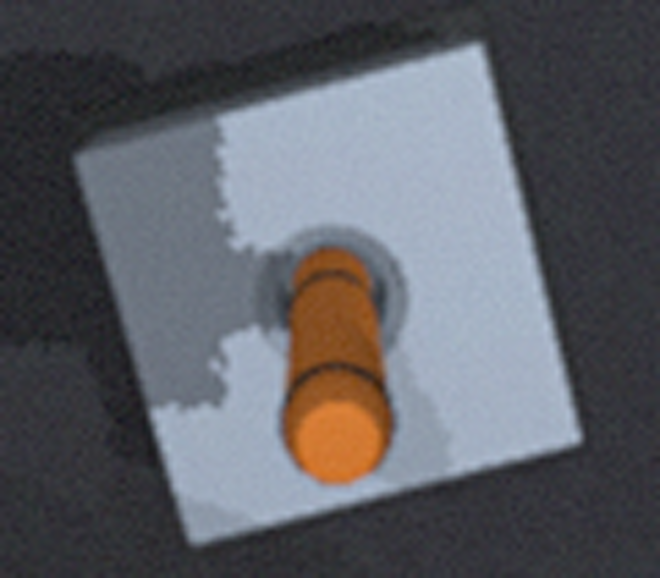

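Run:
```python
from h import *
import pickle
np.set_printoptions(precision=4,suppress=True)
d=pickle.load(open("cams1.pkl","rb"));B=d["bank"];S=d["stand"]
f=lambda u,v:(225+(u-2.5)/6,95+(v-2.5)/6); g=lambda u,v:(225+(u-2.25)/5.5,130+(v-2.25)/5.5)
cs=[plane(S,g(*q),.055) for q in((75,155),(485,42),(582,440),(192,546))]
for a,b in zip(cs,cs[1:]+cs[:1]): print(a,np.linalg.norm(a-b))
print("center",np.mean(cs,0),"mouth",plane(S,g(332,298),.055))
d0=pickle.load(open("cams0.pkl","rb"));T=d0["top"];Sc=d0["scene"]
uw=g(337,440);ut=(325+(558-396)/4.4,230+97/4.4);us=(315+(568-396)/4.4,150+92/4.4)
for z in(.165,.17): print("sty top plane",plane(S,uw,z))
print("tri",tri([(S,uw),(T,ut),(Sc,us)]))
h=plane(B,f(366,239),.056);print("hinge y",h,"ends",plane(B,f(500,240),.065),plane(B,f(234,240),.056))
print("blue hinge",plane(B,f(366,436),.056),"dist",np.linalg.norm(h-plane(B,f(366,436),.056)))
print("bars",plane(B,f(582,240),.05),plane(B,f(576,433),.05))
w=(286,260);print("white hinge",plane(B,(285,260),.056))
print("mod edge",plane(B,f(187,240),.045),plane(B,f(547,240),.045))
```

```text
[ 0.4028 -0.1968  0.055 ] 0.08071930709145904
[ 0.4834 -0.1993  0.055 ] 0.07998773525809756
[ 0.4806 -0.2793  0.055 ] 0.08044821135688424
[ 0.4002 -0.2775  0.055 ] 0.08072885764437303
center [ 0.4418 -0.2382  0.055 ] mouth [ 0.4416 -0.2376  0.055 ]
sty top plane [ 0.4409 -0.2389  0.165 ]
sty top plane [ 0.4412 -0.2377  0.17  ]
tri [ 0.4405 -0.2383  0.1694]
hinge y [0.5543 0.1346 0.056 ] ends [0.5753 0.1423 0.065 ] [0.5329 0.1269 0.056 ]
blue hinge [0.5657 0.1027 0.056 ] dist 0.03394508919681837
bars [0.59  0.147 0.05 ] [0.6011 0.1151 0.05  ]
white hinge [0.6004 0.0044 0.056 ]
mod edge [0.5247 0.1236 0.045 ] [0.5847 0.145  0.045 ]
```

Run:
```python
from h import *
from workcell import bot
np.set_printoptions(precision=4,suppress=True)
R=rv(down(-.3)); x,y=.4409,-.2383
bot.set_gripper(.5)
bot.line_to([x,y,.2],R,max_speed=.2)
cv2.imwrite("pics/g0.png",bot.read_camera("wrist")["pixels"])
bot.line_to([x,y,.099],R,max_speed=.12)
print(bot.current_contact_force())
bot.set_gripper(0.0,30)
print(bot.current_opening()*92,bot.current_contact_force(),bot.current_ft_torque(),bot.current_ee_pos(),bot.current_clock())
cv2.imwrite("pics/g1.png",np.hstack([cv2.resize(bot.read_camera(n)["pixels"],(400,300)) for n in("wrist","scene")]))
```

```text
[ 0.2691 -0.215   0.2871]
15.608763040521305 [-0.5646  0.569  -0.1347] [-0.0419  0.1227 -0.035 ] [ 0.441  -0.2384  0.0992] 6.6
```

View pics/g1.png

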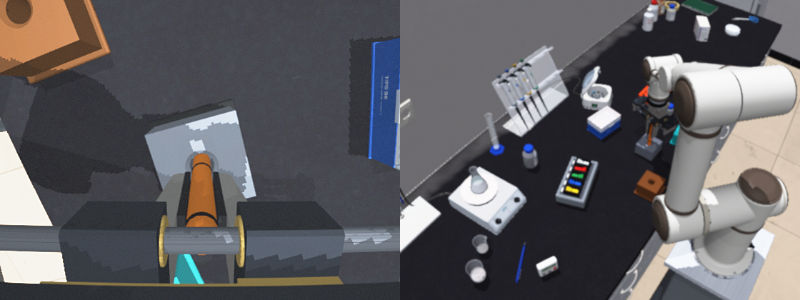

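Run:
```python
from h import *
from workcell import bot
import pickle
np.set_printoptions(precision=4,suppress=True)
p0=np.array(bot.current_ee_pos());print(p0)
bot.line_to([p0[0],p0[1],.22],max_speed=.15)
f=bot.current_contact_force();print("lifted",f,bot.current_opening()*92)
a=np.array([np.cos(.348),np.sin(.348)]);tgt=np.array([.553,.1345])+.016*a;print(tgt)
bot.goto([*tgt,.22],rv(down(.0)))
bot.line_to([*tgt,.19],max_speed=.15)
d={n:bot.read_camera(n) for n in("wrist","scene","top")};pickle.dump(d,open("cams2.pkl","wb"))
print(bot.current_ee_pos(),bot.current_clock())
for n in d: print(n,proj(d[n],[*tgt,.19-.089]),proj(d[n],[*tgt,.065]))
cv2.imwrite("pics/p_w.png",d["wrist"]["pixels"])
cv2.imwrite("pics/p_st.png",np.hstack([cv2.resize(d["scene"]["pixels"][170:290,200:320],(400,400)),cv2.resize(d["top"]["pixels"][160:250,210:300],(400,400))]))
```

```text
[ 0.441  -0.2384  0.0992]
lifted [ 0.2486  0.4772 -0.4272] 15.746070878545023
[0.568 0.14 ]
[0.5688 0.1396 0.1912] 9.6417
wrist [[282.906  214.0585]] [[282.8611 203.4471]]
scene [[234.3184 254.5501]] [[234.854  262.9248]]
top [[234.6389 205.8641]] [[235.7953 208.3561]]
```

View pics/p_w.png

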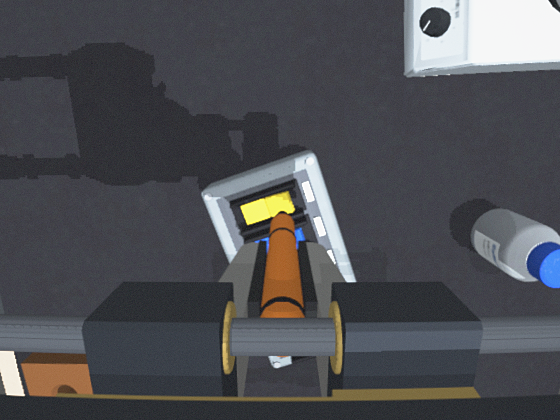

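View pics/p_st.png

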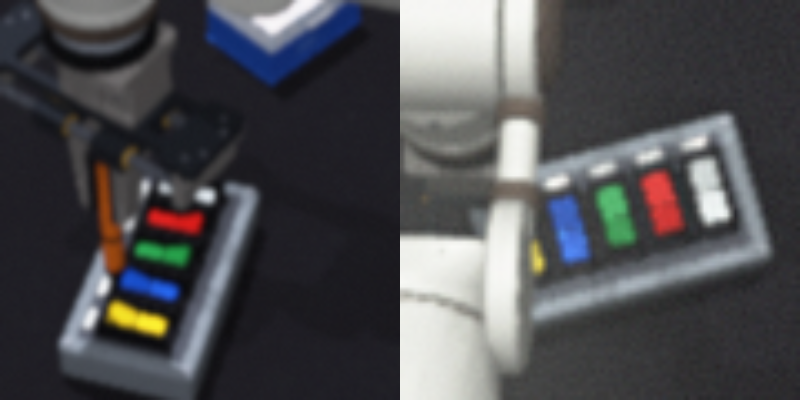

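Run:
```python
import cv2,pickle,numpy as np
d=pickle.load(open("cams2.pkl","rb"))
cv2.imwrite("pics/z3.png",np.hstack([cv2.resize(d["wrist"]["pixels"][165:245,230:330],(640,512),interpolation=cv2.INTER_CUBIC)]))
cv2.imwrite("pics/z4.png",np.hstack([cv2.resize(d["scene"]["pixels"][210:280,210:280],(560,560),interpolation=cv2.INTER_CUBIC)]))
```

```text
(no output)
```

View pics/z3.png

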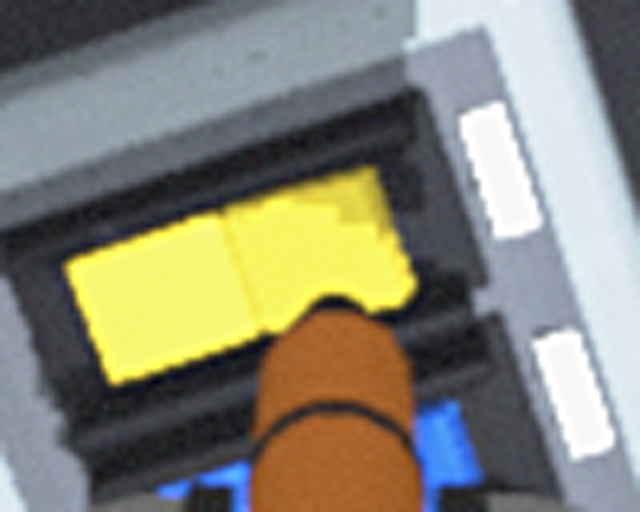

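View pics/z4.png

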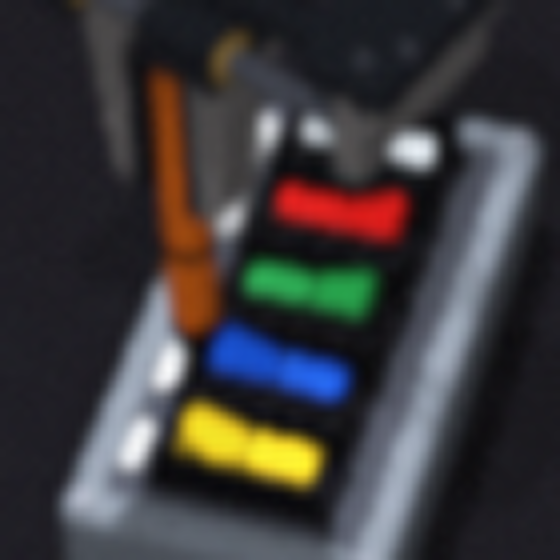

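Run:
```python
from h import *
import pickle
d=pickle.load(open("cams2.pkl","rb"));S=d["scene"];W=d["wrist"]
x,y=.5688,.1396;np.set_printoptions(precision=4,suppress=True)
for dz in(0,.025,.05,.1): print(dz,(proj(S,[x,y,.1022+dz])[0]-210)*8, (proj(W,[x,y,.1022+dz])[0]-[230,165])*6.4)
# tip location offset fits
for dx in(-.003,0,.003):
  for dy in(-.006,-.003,0,.003):
    o=np.array([x+dx,y+dy,.1022]); 
    print(dx,dy,(proj(W,[o+[0,.004,0]])[0]-[230,165])*6.4,(proj(S,o+[0,0,.025])[0]-210)*8)
```

```text
0 [193.1753 352.2607] [345.0942 319.491 ]
0.025 [190.0893 303.9484] [345.9902 378.8898]
0.05 [186.9261 254.1697] [347.0833 451.4299]
0.1 [180.359 149.971] [350.1914 658.1409]
-0.003 -0.006 [319.4914 335.9923] [209.4557 295.9708]
-0.003 -0.003 [319.4476 311.2149] [203.6141 302.1829]
-0.003 0 [319.4038 286.3018] [197.7588 308.4098]
-0.003 0.003 [319.3599 261.2529] [191.8897 314.6513]
0 -0.006 [345.0767 335.9945] [201.7944 291.5312]
0 -0.003 [345.1029 311.2167] [195.9487 297.7324]
0 0 [345.129  286.3032] [190.0893 303.9484]
0 0.003 [345.1551 261.2538] [184.216 310.179]
0.003 -0.006 [370.6625 335.9962] [194.1469 287.0988]
0.003 -0.003 [370.7585 311.2183] [188.2971 293.2892]
0.003 0 [370.8545 286.3047] [182.4336 299.4943]
0.003 0.003 [370.9507 261.2552] [176.5563 305.714 ]
```

Run:
```python
from h import *
import pickle
d=pickle.load(open("cams2.pkl","rb"));W=d["wrist"]
np.set_printoptions(precision=4,suppress=True)
f=lambda u,v:(230+u/6.4-.4,165+v/6.4-.4)
print("hinge",plane(W,f(245,272),.056),"end",plane(W,f(397,222),.065),"bar",plane(W,f(500,170),.05))
```

```text
hinge [0.5549 0.1346 0.056 ] end [0.5755 0.1436 0.065 ] bar [0.5901 0.1477 0.05  ]
```

Run:
```python
from h import *
from workcell import bot
np.set_printoptions(precision=4,suppress=True)
x,y=.570,.1415
bot.line_to([x,y,.162],max_speed=.1)
f0=np.array(bot.current_contact_force());print(bot.current_ee_pos(),f0)
z=.158
while z>.138:
    bot.line_to([x,y,z],max_speed=.03)
    f=np.array(bot.current_contact_force())-f0
    print(round(z,4),np.array(bot.current_ee_pos()),f,round(bot.current_opening()*92,2))
    if np.linalg.norm(f)>9: break
    z-=.0015
print(bot.current_clock())
cv2.imwrite("pics/q_w.png",cv2.resize(bot.read_camera("wrist")["pixels"][130:250,210:370],(800,600)))
cv2.imwrite("pics/q_s.png",cv2.resize(bot.read_camera("scene")["pixels"][210:280,210:280],(560,560)))
```

```text
[0.5697 0.1415 0.1616] [-0.1868 -0.6568 -0.3877]
0.158 [0.5701 0.1415 0.1582] [0.242  1.2046 0.0713] 15.6
0.1565 [0.57   0.1415 0.1565] [-0.2641 -0.0541  0.0813] 15.66
0.155 [0.5699 0.1415 0.1549] [0.7522 1.1332 0.4756] 15.49
0.1535 [0.5703 0.1415 0.1537] [0.5741 0.7069 0.5191] 15.44
0.152 [0.5704 0.1416 0.1523] [0.8583 1.6599 2.015 ] 15.86
0.1505 [0.5698 0.1414 0.1503] [0.2917 0.2979 1.8518] 15.75
0.149 [0.5698 0.1414 0.1487] [0.6265 0.6272 1.2299] 15.45
0.1475 [0.5698 0.1415 0.1472] [-0.0726  0.2947  1.5152] 15.6
0.146 [0.5698 0.1415 0.1457] [1.139  0.8626 0.6388] 15.34
0.1445 [0.57   0.1415 0.1451] [-1.3019  0.5745  5.3761] 15.83
0.143 [0.5702 0.1416 0.1449] [-3.9048  1.7526 12.4506] 15.34
12.8583
```

View pics/q_w.png

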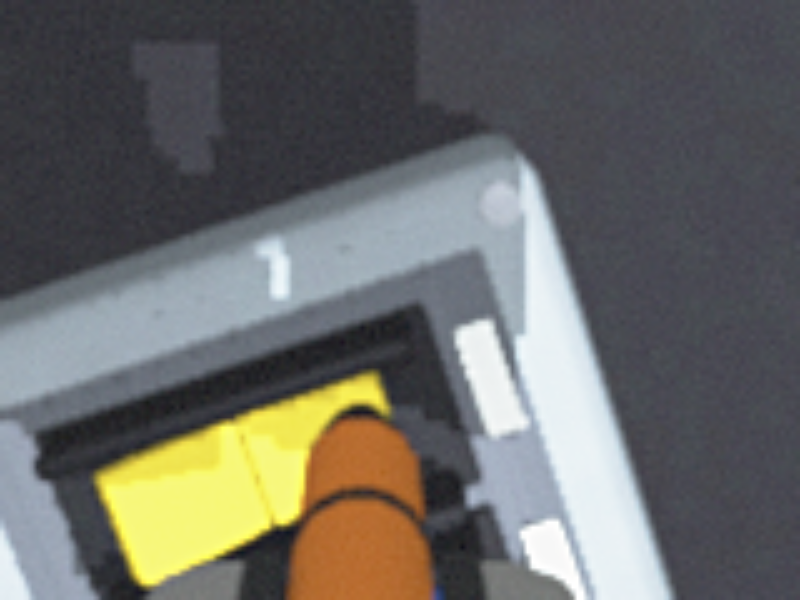

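View pics/q_s.png

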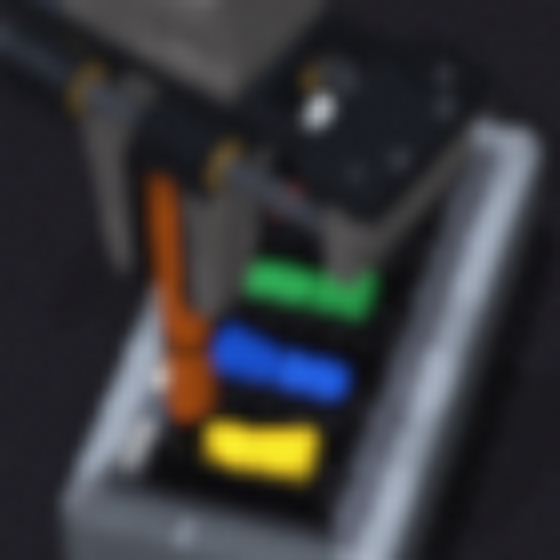

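Travel was about 7 mm at roughly 2 N, then a hard stop at TCP z = 0.145. I'll lift and check the rockers.

Run:
```python
from h import *
from workcell import bot
import pickle
np.set_printoptions(precision=4,suppress=True)
p=bot.current_ee_pos()
bot.line_to([.570,.1415,.22],max_speed=.15)
bot.goto([.46,-.12,.23],rv(down(-.3)))
d={n:bot.read_camera(n) for n in("wrist","scene","top")};pickle.dump(d,open("cams3.pkl","wb"))
print(bot.current_ee_pos(),bot.current_opening()*92,bot.current_clock())
cv2.imwrite("pics/r_w.png",d["wrist"]["pixels"])
cv2.imwrite("pics/r_st.png",np.hstack([cv2.resize(d["scene"]["pixels"][205:305,200:300],(400,400)),cv2.resize(d["top"]["pixels"][165:255,210:300],(400,400))]))
```

```text
[ 0.4605 -0.1191  0.2299] 15.832065061049711 14.875
```

View pics/r_w.png

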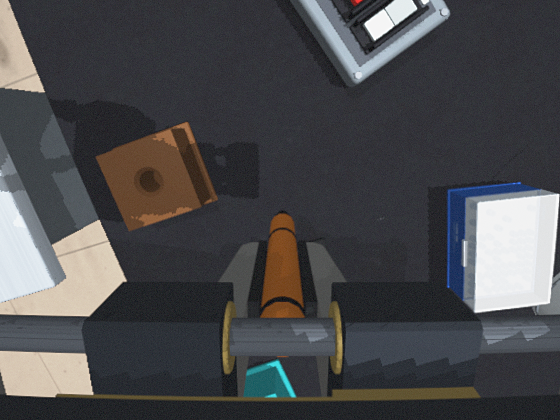

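View pics/r_st.png

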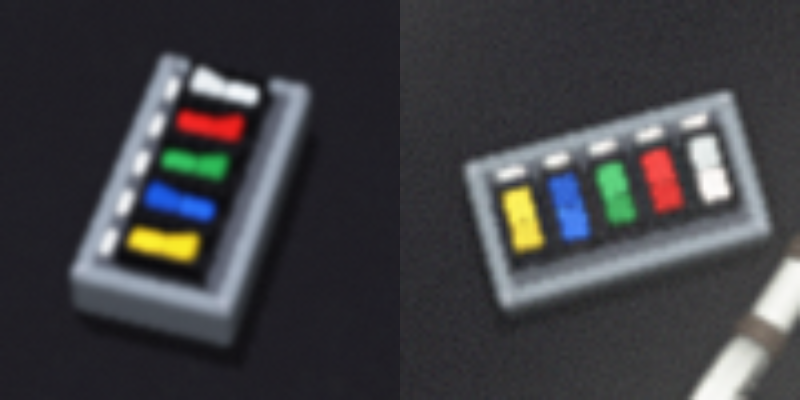

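Yellow now looks like red and green (on), and blue and white are still off. The stylus tip is still at wrist pixel (283,212), so it hasn't slipped. Next is putting it back.

Run:
```python
from h import *
from workcell import bot
np.set_printoptions(precision=4,suppress=True)
x,y=.441,-.2384; R=rv(down(-.3))
bot.goto([x,y,.2],R)
bot.line_to([x,y,.158],R,max_speed=.1)
f0=np.array(bot.current_contact_force());print(bot.current_ee_pos(),f0)
cv2.imwrite("pics/s0.png",cv2.resize(bot.read_camera("wrist")["pixels"][130:250,210:370],(800,600)))
for z in(.15,.14,.13,.12,.11,.104,.1005):
    bot.line_to([x,y,z],R,max_speed=.06)
    f=np.array(bot.current_contact_force())-f0
    print(z,np.array(bot.current_ee_pos()),f)
    if np.linalg.norm(f)>8: break
print(bot.current_clock())
cv2.imwrite("pics/s1.png",cv2.resize(bot.read_camera("wrist")["pixels"][130:250,210:370],(800,600)))
```

```text
[ 0.4414 -0.238   0.1584] [ 0.2746 -0.2258 -0.4648]
0.15 [ 0.4408 -0.2383  0.1497] [-0.7627  0.1414  0.2349]
0.14 [ 0.4406 -0.2381  0.1393] [-0.0321  0.2903  0.2609]
0.13 [ 0.4406 -0.2381  0.1294] [-0.3254  0.7847  0.4378]
0.12 [ 0.4406 -0.2381  0.1194] [-0.5953  1.6506  0.0852]
0.11 [ 0.4407 -0.2381  0.1094] [-0.2816 -0.2124  0.2718]
0.104 [ 0.4407 -0.2382  0.1035] [ 0.0359 -0.8055 -0.1683]
0.1005 [ 0.4409 -0.2383  0.1003] [-0.3686  0.3536 -0.3237]
18.1
```

View pics/s1.png

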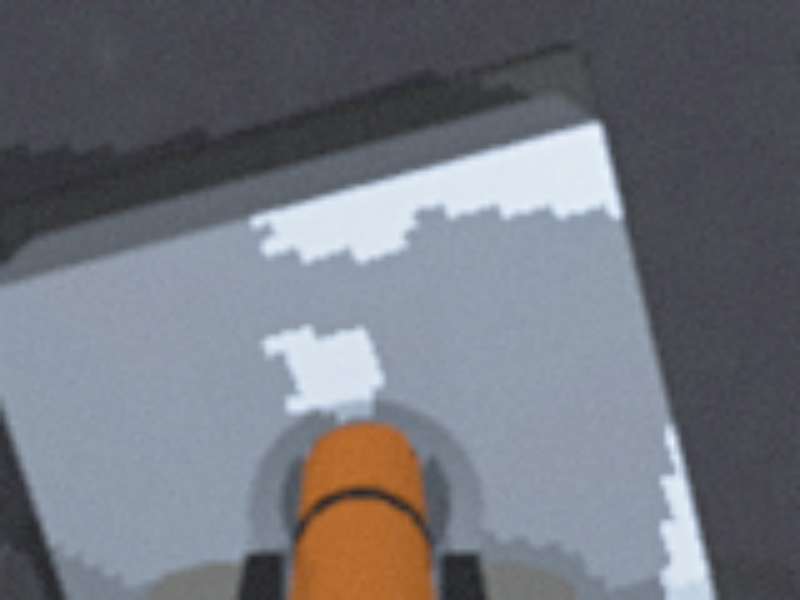

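The stylus is centred in the hole with no side load. I'll seat it until the bottom reacts, then release.

Run:
```python
from h import *
from workcell import bot
import pickle
np.set_printoptions(precision=4,suppress=True)
x,y=.441,-.2384; R=rv(down(-.3))
for z in(.0992,.0985,.0978,.097):
    bot.line_to([x,y,z],R,max_speed=.03)
    f=np.array(bot.current_contact_force()); print(z,np.array(bot.current_ee_pos()),f)
    if f[2]>1.5: break
bot.set_gripper(.5)
print(bot.current_opening(),bot.current_contact_force())
bot.hold(.3)
bot.line_to([x,y,.21],R,max_speed=.12)
# look pose as earlier
bot.set_gripper(1.0)
bot.goto([.4369,-.2414,.26],R)
d={n:bot.read_camera(n) for n in("wrist","scene","top")};pickle.dump(d,open("cams4.pkl","wb"))
print(bot.current_clock())
cv2.imwrite("pics/t_w.png",cv2.resize(d["wrist"]["pixels"][130:235,225:345],None,fx=5.5,fy=5.5,interpolation=cv2.INTER_CUBIC))
cv2.imwrite("pics/t_s.png",d["scene"]["pixels"])
```

```text
0.0992 [ 0.4411 -0.2384  0.0993] [-0.2786 -0.6143 -0.3842]
0.0985 [ 0.4411 -0.2385  0.0991] [0.0158 0.9011 5.8844]
0.49908680451319987 [ 0.0962  0.2884 -0.5912]
21.9083
```

View pics/t_w.png

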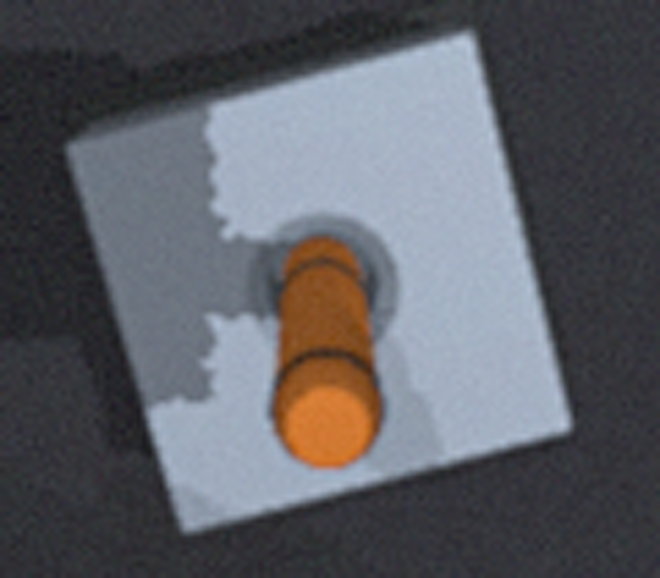

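View pics/t_s.png

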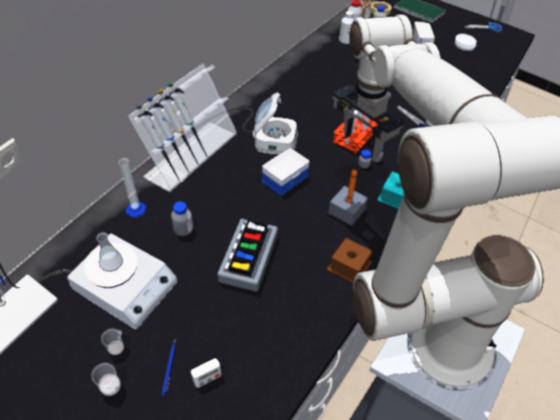

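Run:
```python
from workcell import bot
print(bot.current_contact_force()); bot.job_done(); print(bot.current_clock())
```

```text
[-0.27751673  0.42603032  0.02530119]
the job is handed in; nothing more can be done
the job is handed in; nothing more can be done
```

I took the stylus from the grey stand and used its tip to press the far end of the yellow rocker down to its hard stop. I then put the stylus back in the same hole and handed the job in at about 22 s.

- **Yellow rocker:** it travelled about 7 mm at roughly 2 N. The force then rose to about 12 N at the stop. In the scene and top pictures taken after the press, yellow has the same shape as red and green (on), and blue and white look unchanged (off).
- **Stylus:** it met the bottom of the hole at the same height it was picked from, within 0.2 mm. After release it looked as it did at the start, upright in the mouth.
- **Surroundings:** the final scene picture shows the bystanders that are in view standing as before, though the arm hides part of that view. The gripper was clear and the contact force was at noise level (about 0.5 N).
- **Disagreement:** the top camera placed points 2 to 4 mm off from the wrist camera in x. I relied mainly on the wrist camera, which agreed with itself from two poses and with the given sizes.

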